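# Shim the rocking kitchen scale by feel

### The arm

A 7-joint arm with a two-finger parallel gripper is mounted at the origin on a cart in front of the work surface, level with it; the furniture and walls round the work are solid. World frame = base frame: x ahead of the robot, y to its left, z up, the work surface at z = 0. Lengths are in m, angles in rad, forces in N, time in s.
With the tool pointing down it reaches from about 0.425 to 0.95 m from the base axis. Payload 16.7 kg.
Tool frame: the origin (TCP) lies between the finger pads, 19 mm behind the fingertips; this is the grasp point; z points along the fingers, y is the line along which they close (so a half turn about z gives the same grasp; the last joint's range is limited). The gripper opens to 94 mm and grips with 3 to 60 N. Pads are 16 mm wide; open, the fingers measure 119 mm over their backs; the gripper's body (75 mm by 177 mm) begins 78 mm behind the grasp point.
Start: joints at [-1.337, 0.426, 0.074, 1.606, -0.034, 1.111, -0.067], TCP at [0.252, 0.626, 0.224] pointing down, gripper open.
Joint ranges: [-2.85, 2.85], [-0.5, 2.14], [-1.23, 1.37], [0.21, 2.46], [-1.02, 4.16], [0.16, 2.05], [-2.73, 2.73]. Speed limits (rad/s): [1.89, 1.89, 2.39, 2.39, 3.01, 3.01, 3.01].

### API

Orientations are given as a 3x3 rotation matrix whose columns are the frame's x, y, z axes.
In Python, from workcell import manip gives the robot as it stands.
- The arm moves only by the tool play_rows, never from a script. Its argument "increments" is a list of rows, each a list of 7 numbers: the shift along the tool's x, y, z in mm, then the turn, a rotation vector about the tool's x, y, z in degrees, then the closure, from 0 (fully open) to 1 (shut). A call has 1 to 20 rows; each row shifts and turns the commanded pose from where the row before left it, along the tool's axes as they then stand; what a row does not reach is not made up. A row lasts 1/8 s, in which the tool goes at most 62.5 mm and 10.7 degrees, less where a joint would pass 70% of its speed; a pose out of reach is approached as far as the arm can. A call is refused whole if a number of a shift passes 62.5 or a number of a turn 10.7, either way. A call with a gripper value outside its range is refused whole. The fingers move at their own pace and stop on an object; "newtons" is the grip in N (left out, the last holds). Time passes only in rows, so rows that do not move let the fingers close. It gives the time, the measured TCP pose, the force, the opening and the grip force at its end, in the units of the state.
- manip.sense(): the state, without advancing time (a new reading comes with each control period).
- manip.grab_frame(name): name is "scene" or "top"; returns the picture (384x512x3 uint8, red, green, blue); there is no depth.
- manip.get_calibration(name): a dict with "mtx" (3x3 intrinsics, pixels), "xyz" and "attitude" of the camera in the world. Camera axes: x right, y down, z forward; pixel columns grow to the right and rows downward; lengths in m; the calibration is good to about 2 mm. A picture is of the moment at which its call begins. get_calibration takes no time and is no camera call.
- manip.job_done(): hands the job in; it is judged then, once.
The state is a dict: "t": time; "joints": joint angles; "joint_vel": joint speeds; "joint_torque": joint torques, N m; "eef_pos": TCP position; "eef_rot": TCP orientation; "wrist_force": force on the tool from outside, world axes, zero at the start; "ft_torque": the same for the moment, N m; "grip_width": opening from 0.0 (shut) to 1.0 (fully open); "grip_force": force on a finger pad.
Only numpy, scipy, OpenCV 4.12 (cv2) and the standard library are available. Lean on these libraries where they do the work, as an engineer would, in place of code of your own. Each camera call takes 0.05 s, during which the arm holds its last target. There are 200 camera calls.

### The job

The bench scale rocks because the foot at its front right corner has lost its rubber sole and hangs above the worktop. Slide the orange tapered shim, thin end first, in from the scale's right side under that foot until you feel it just go snug and carry the foot, without forcing it or lifting or shoving the scale, and let go of it there; then press gently on the platter corner above it to prove that it no longer sinks. Leave the shim in place and the other things alone.

Things in the scene. Friction and masses are not known exactly. Their poses are not given: they have to be found in the camera images.
- scale: Compact white bench scale, steel platter on top, 200 x 220 x 64 mm, about 2.8 kg, loose. Origin: middle of its footprint at worktop height; x points from its front (dark display) to its back, y to its left. Feet at x = +-75, y = +-85 mm. Housing 190 x 210 mm, underside 16 mm above the worktop. 5 N sideways does not shift it; 11 to 15 N upward at the bare foot lifts it.
- bare_foot (a point): Front right foot of the scale, at x = -75, y = -85 mm of it: a bare round stub, 9.5 mm radius, that lost its sole. This point lies on its axis at worktop height. The stub ends 3.5 to 9.5 mm above the worktop: this gap differs each time, is not measured, and must be felt. Unshimmed, about 3 N of downward push here tips the scale till the stub touches.
- platter_corner (a point): Point of the scale straight above the bare foot, at the height of the platter's top: 64 mm above the worktop when the scale stands as it should; the place to press for the check, with about 6 N. The platter itself gives about 1 mm at 6 N on its load cell; this point does not, it tells how the scale stands. It must never rise by more than 1.5 mm.
- shim: Orange plastic taper shim lying on the worktop, 45 g, 28 mm wide. Origin: on its underside below its grip; x points to the thin tip at x = 106 mm, the thick end is at x = -12 mm. Its top slopes evenly from 2 mm thick at the tip to 11.6 mm at x = 42 mm (0.15 mm per mm), level from there to x = 12. On the thick end an upright grip, 24 mm long, 22 mm wide, 46 mm high: take it across y.
- shim_tip (a point): Middle of the shim's thin end, 106 mm ahead of its origin, 1 mm above its underside.
- shim_grip (a point): On the axis of the shim's upright grip, 32 mm above its underside: a good place for the TCP.
- salt_shaker: White salt shaker, 43 mm across, 73 mm tall, bystander. Origin: middle of its underside.
- timer: White wind-up timer with red knob, 62 mm across, 44 mm tall, bystander. Origin: middle of its underside.
- bowl: White rice bowl, 113 mm across, 64 mm tall, bystander. Origin: middle of its underside.

How it is judged:
By the outcome, as a careful person would: the job done as asked, in the order asked, and still so for the second after the job is handed in, with the robot touching nothing.
It also fails if it takes over 70 s, if anything falls off the work surface, if the arm or the gripper's body presses on something with over 40 N, if the wrist force passes 120 N, or if a joint passes its speed limit or range.

## Working session

There is one attempt and no reset: what is moved stays moved. The work goes in short steps, Python scripts to look and compute and a tool call to move; the robot and the scene stay as the last step left them, time stands still between calls to the robot, and variables do not carry over. Pictures are saved under pics/ and viewed, at most 10 in all, crops included, and the job is handed in when it is done.

Besides the shell and the picture viewer there is one more tool, called after "Emit:" as name(argument=value, ...), one argument or row to a line, values as JSON. play_rows: Moves the arm, as the interface text tells. Its arguments: {"type":"object","properties":{"increments":{"type":"array","items":{"type":"array","items":{"type":"number"}}},"newtons":{"type":"number"}},"required":["increments"]}

```bash
mkdir -p pics; python3 - <<'E'
from workcell import manip
import cv2,json
for n in("scene","top"):
    cv2.imwrite(f"pics/{n}0.png",cv2.resize(manip.grab_frame(n)[:,:,::-1],(800,600),interpolation=cv2.INTER_CUBIC))
    print(n,manip.get_calibration(n))
s=manip.sense();print(s)
E
```

```text
scene {'mtx': array([[498.59442669,   0.        , 249.12639149],
       [  0.        , 498.59442669, 187.92277109],
       [  0.        ,   0.        ,   1.        ]]), 'xyz': array([-0.08429103, -0.77350113,  0.55235206]), 'attitude': array([[ 0.81526852, -0.22400644,  0.5340022 ],
       [-0.57864998, -0.35079308,  0.73628012],
       [ 0.02239279, -0.90926637, -0.41561188]])}
top {'mtx': array([[364.27653948,   0.        , 255.70406465],
       [  0.        , 364.27653948, 194.34790105],
       [  0.        ,   0.        ,   1.        ]]), 'xyz': array([0.40584448, 0.06134126, 0.92064439]), 'attitude': array([[-0.02469322, -0.98758154,  0.15515459],
       [-0.99906459,  0.02988984,  0.03124973],
       [-0.0354992 , -0.1542378 , -0.98739582]])}
{'t': 0.1, 'joints': array([-1.33749171,  0.42667857,  0.07383187,  1.60651234, -0.03409404,
        1.11078687, -0.06710446]), 'joint_vel': array([ 0.00210305, -0.00096185,  0.00124605,  0.00035548, -0.00028278,
       -0.00065038, -0.00023065]), 'joint_torque': array([ 6.46860412e-03, -9.37459230e+01,  3.67524952e+00, -4.55045915e+01,
       -4.87818907e-02,  1.67950604e-02,  6.01889406e-05]), 'eef_pos': array([0.25200742, 0.62580854, 0.22365244]), 'eef_rot': array([[-9.27615753e-01,  3.73535664e-01, -3.49218568e-04],
       [ 3.73535820e-01,  9.27615138e-01, -1.07107204e-03],
       [-7.61431773e-05, -1.12398894e-03, -9.99999365e-01]]), 'wrist_force': array([-0.48980769,  0.25396071,  0.34398816]), 'ft_torque': array([ 0.00835737, -0.03989603, -0.01016196]), 'grip_force': 0.0, 'grip_width': 1.0026028989447204}
```

View pics/scene0.png

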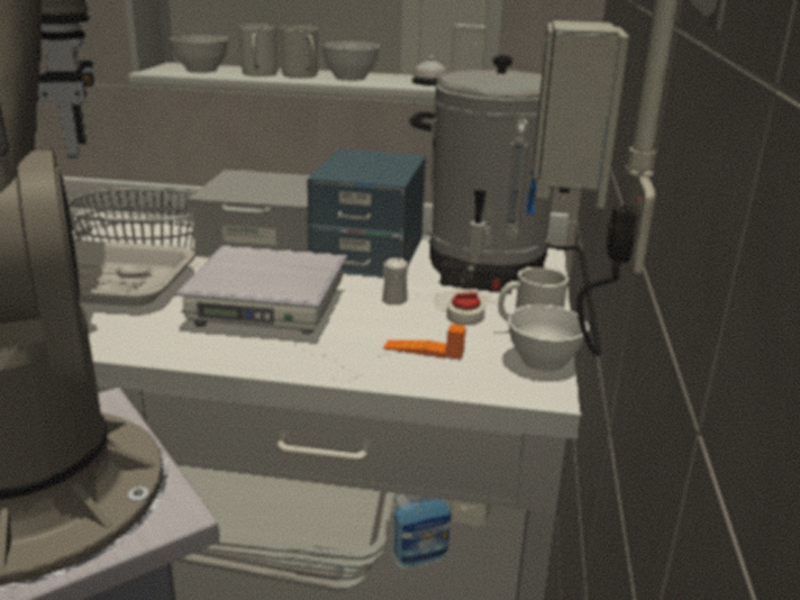

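View pics/top0.png

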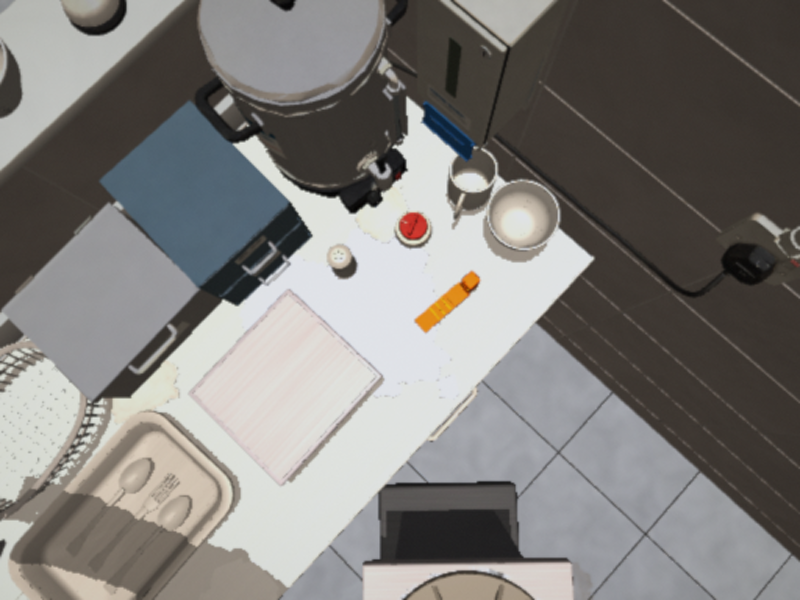

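Both views show the scale, with its front right platter corner at top (381,378). The shim grip is at (472,281) and its tip at (424,325), already roughly aimed at the scale's right side. I'll enlarge both for exact pixels.

```bash
cat > h.py <<'E'
from workcell import manip
import cv2, numpy as np
def ray(n,u,v,z):
    "pixel (native) -> world point at height z"
    c=manip.get_calibration(n); d=np.linalg.solve(c["mtx"],[u,v,1.]); d=c["attitude"]@d
    return c["xyz"]+d*(z-c["xyz"][2])/d[2]
def proj(n,p):
    c=manip.get_calibration(n); q=c["mtx"]@(c["attitude"].T@(np.array(p)-c["xyz"])); return q[:2]/q[2]
def crop(n,x0,y0,w,h,k,f):
    im=manip.grab_frame(n)[y0:y0+h,x0:x0+w,::-1]
    cv2.imwrite("pics/"+f,cv2.resize(im,None,fx=k,fy=k,interpolation=cv2.INTER_CUBIC))
E
python3 -c "
from h import *
crop('top',115,165,200,150,4,'top1.png')
crop('scene',110,140,200,100,4,'sc1.png')"
```

```text
(no output)
```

View pics/top1.png

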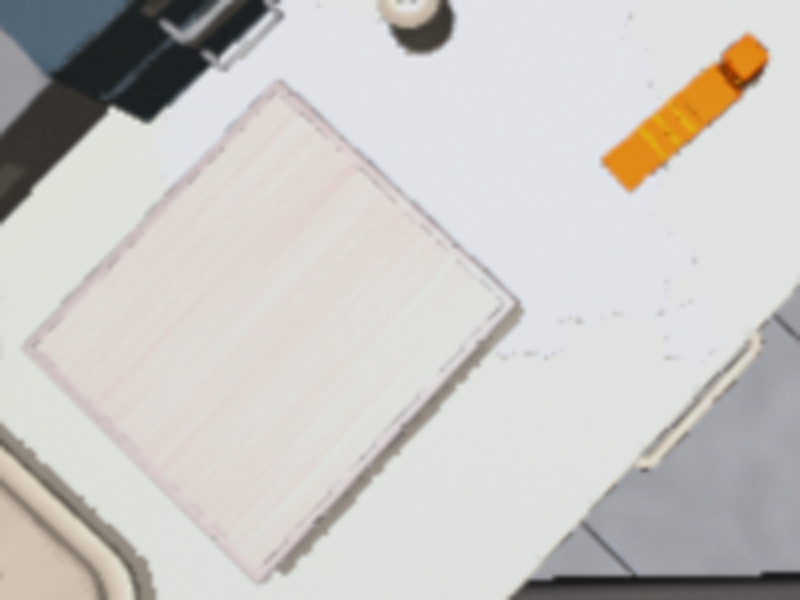

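View pics/sc1.png

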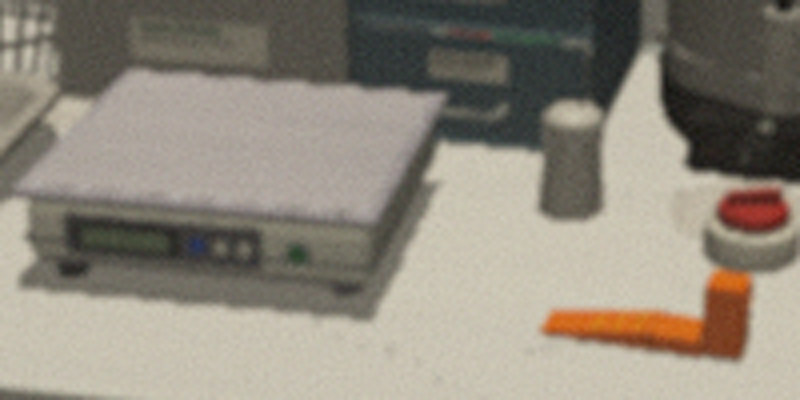

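The top crop shows the platter corners BR(279,80), FR(520,305), FL(260,582), BL(25,346), the shim tip edge (602,160)-(631,191) and the grip top around (745,59). In the scene crop the platter corners are FL(15,190), FR(375,220), BR(447,95), BL(125,68), and the bare stub is near (347,288). Next I'll fit both poses.

```bash
cat > fit.py <<'E'
from h import *
from scipy.optimize import least_squares
def fit(obs,x0):
    # obs: list (cam,u,v,local xyz)
    def T(x,p): c,s=np.cos(x[2]),np.sin(x[2]); return [x[0]+c*p[0]-s*p[1],x[1]+s*p[0]+c*p[1],p[2]]
    f=lambda x:np.concatenate([(proj(n,T(x,p))-[u,v]) for n,u,v,p in obs])
    r=least_squares(f,x0,loss='soft_l1'); return r.x,r.fun.reshape(-1,2).round(1),T
t=lambda u,v:("top",115+u/4-.4,165+v/4-.4)
s=lambda u,v:("scene",110+u/4-.4,140+v/4-.4)
E
python3 - <<'E'
from fit import *
BR,FR,FL,BL=(.1,-.11,.064),(-.1,-.11,.064),(-.1,.11,.064),(.1,.11,.064)
ot=[(*t(279,80),BR),(*t(520,303),FR),(*t(260,583),FL),(*t(25,346),BL)]
os=[(*s(15,190),FL),(*s(375,221),FR),(*s(447,95),BR),(*s(125,68),BL)]
for o in(ot,os,ot+os):
    x,r,T=fit(o,[.5,.1,-.8]); print(x[:2].round(4),np.degrees(x[2]).round(2),r.tolist())
print("foot",T(x,(-.075,-.085,0)),"reach tip..",)
ht=[(*t(602,160),(.106,-.014,.002)),(*t(631,191),(.106,.014,.002)),
 (*t(748,34),(-.012,-.011,.046)),(*t(769,57),(-.012,.011,.046))]
ht[0:2]  # check handedness by residuals
hs=[(*s(545,330),(.106,0,.001))]
for o in(ht,ht+hs):
    y,r,T2=fit(o,[.5,-.2,2.3]); print(y[:2].round(4),np.degrees(y[2]).round(2),r.tolist())
print("grip",T2(y,(0,0,.032)),"tip",T2(y,(.106,0,0)))
E
```

```text
[0.4237 0.2641] 45.8 [[0.3, -1.2], [0.6, -0.2], [-0.0, 1.1], [-1.2, 0.1]]
[0.4245 0.2644] 46.13 [[-1.6, -0.1], [0.6, -0.0], [0.0, -0.4], [0.3, 0.2]]
[0.424  0.2641] 45.89 [[0.2, -1.3], [0.6, -0.4], [0.1, 1.0], [-1.2, 0.1], [-1.8, -0.1], [0.3, 0.2], [0.1, -0.2], [0.4, 0.2]]
foot [np.float64(0.4328183424419395), np.float64(0.15107911134543894), 0] reach tip..
[ 0.5788 -0.0226] 129.21 [[-0.5, 0.2], [-0.5, 0.8], [0.2, -1.0], [0.9, -0.1]]
[ 0.579  -0.0229] 129.46 [[-0.3, 0.3], [-0.2, 0.8], [0.2, -1.1], [1.1, -0.2], [-0.3, -1.6]]
grip [np.float64(0.5789568144499034), np.float64(-0.02285848518671665), 0.032] tip [np.float64(0.5115888954745014), np.float64(0.05898015784286728), 0]
```

The two views agree to about 1 mm. Foot is at (0.433, 0.151) and the scale's +y heads 135.9°. The shim origin is (0.579, -0.023) heading 129.5°. I'll turn the tool to the shim, then travel to it.

Emit:
play_rows(
  increments=[
    [0,0,0,0,0,9.5,0],
    [0,0,0,0,0,9.5,0],
    [0,0,0,0,0,9.6,0],
    [-39,-9,0,0,0,0,0],
    [-39,-9,0,0,0,0,0],
    [-39,-9,0,0,0,0,0],
    [-39,-9,0,0,0,0,0],
    [-39,-9,0,0,0,0,0],
    [-39,-9,0,0,0,0,0],
    [-39,-9,0,0,0,0,0],
    [-39,-9,0,0,0,0,0],
    [-39,-9,0,0,0,0,0],
    [-39,-9,0,0,0,0,0],
    [-39,-9,0,0,0,0,0],
    [-39,-9,0,0,0,0,0],
    [-39,-9,0,0,0,0,0],
    [-39,-9,0,0,0,0,0],
    [-39,-9,0,0,0,0,0],
    [0,0,0,0,0,0,0],
  ],
  newtons=20,
)

```text
t: 2.58
eef_pos: [0.5205, 0.0858, 0.2243]
eef_rot: [[-0.632, 0.775, 0.0], [0.775, 0.632, -0.001], [-0.001, -0.0, -1.0]]
wrist_force: [-0.6, 0.8, -0.2]
grip_width: 0.999
grip_force: 0.0
```

```bash
cat > st.py <<'E'
from h import *
def st(goal=None,ang=None):
    s=manip.sense(); R=s["eef_rot"]
    print("t",round(s["t"],2),"pos",s["eef_pos"].round(4),"xang",np.degrees(np.arctan2(R[1,0],R[0,0])).round(2),"z",R[:,2].round(3),"F",s["wrist_force"].round(2),"M",s["ft_torque"].round(2),"w",round(s["grip_width"],3),"g",round(s["grip_force"],1),"q",s["joints"].round(2))
    if goal is not None: print("delta tool mm",(R.T@(np.array(goal)-s["eef_pos"])*1000).round(1))
    if ang is not None: print("turn z deg",-(ang-np.degrees(np.arctan2(R[1,0],R[0,0]))))
    return s
E
python3 -c "
from st import *
st([.579,-.0229,.032],129.5)"
```

```text
t 2.58 pos [0.5205 0.0858 0.2243] xang 129.21 z [ 0.    -0.001 -1.   ] F [-0.62  0.81 -0.21] M [-0.03  0.01  0.02] w 0.999 g 0.0 q [-0.72  0.19  0.49  1.96 -0.11  1.01  0.51]
delta tool mm [-121.1  -23.4  192.4]
turn z deg -0.28672350222370824
```

Emit:
play_rows(
  increments=[
    [-31,-6,0,0,0,0,0],
    [-30,-6,0,0,0,0,0],
    [-30,-6,0,0,0,0,0],
    [-30,-6,0,0,0,-0.3,0],
    [0,0,30,0,0,0,0],
    [0,0,30,0,0,0,0],
    [0,0,0,0,0,0,0],
  ],
)

```text
t: 3.45
eef_pos: [0.5768, -0.0191, 0.1626]
eef_rot: [[-0.64, 0.768, -0.004], [0.768, 0.64, -0.0], [0.002, -0.003, -1.0]]
wrist_force: [1.0, 0.3, -0.2]
grip_width: 0.999
grip_force: 0.0
```

```bash
python3 -c "
from st import *
s=st([.579,-.0229,.032],129.5)
R=s['eef_rot']
for n,u,v,z in(('timer',413,228,.03),('bowl',522,217,.064),('shaker',340,257,.073)):
    p=ray('top',u*.64,v*.64,z); print(n,p.round(3),((p-[.579,-.0229,0])@R)[:2].round(3))
crop('top',200,120,160,120,5,'top2.png')"
```

```text
t 3.45 pos [ 0.5768 -0.0191  0.1626] xang 129.81 z [-0.004 -0.    -1.   ] F [ 0.96  0.34 -0.19] M [-0.04  0.05  0.05] w 0.999 g 0.0 q [-0.49  0.37  0.52  1.91 -0.23  0.92  0.83]
delta tool mm [ -4.6  -0.3 130.6]
turn z deg 0.3076844776886105
timer [0.669 0.065 0.03 ] [0.01  0.125]
bowl [ 0.671 -0.105  0.064] [-0.121  0.018]
shaker [0.614 0.178 0.073] [0.132 0.155]
```

View pics/top2.png

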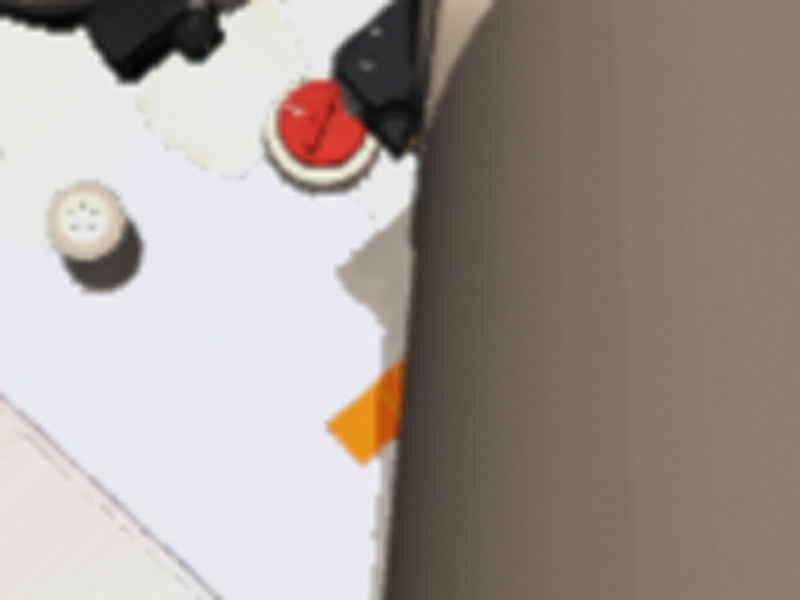

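The arm hides the grip from the top camera. The timer's edge is 94 mm off along the closing line and the bowl's 64 mm behind, so there's clear room to descend.

Emit:
play_rows(
  increments=[
    [-4.6,0,20,0,0,0.3,0],
    [0,0,25,0,0,0,0],
    [0,0,25,0,0,0,0],
    [0,0,25,0,0,0,0],
    [0,0,20,0,0,0,0],
    [0,0,15,0,0,0,0],
    [0,0,0,0,0,0,0],
    [0,0,0,0,0,0,0],
  ],
)

```text
t: 4.5
eef_pos: [0.5815, -0.0236, 0.0349]
eef_rot: [[-0.635, 0.772, 0.001], [0.772, 0.635, 0.0], [-0.0, 0.001, -1.0]]
wrist_force: [0.3, -0.0, -0.5]
grip_width: 0.998
grip_force: 0.0
```

```bash
python3 -c "
from st import *
s=st([.579,-.0229,.032],129.5)
crop('scene',210,170,160,100,5,'sc2.png')"
```

```text
t 4.5 pos [ 0.5815 -0.0236  0.0349] xang 129.45 z [ 0.001  0.    -1.   ] F [ 0.25 -0.05 -0.46] M [-0.07 -0.03  0.01] w 0.998 g 0.0 q [-0.4   0.55  0.43  1.98 -0.35  0.68  0.94]
delta tool mm [ 2.2 -1.5  2.9]
turn z deg -0.046617414798731716
```

View pics/sc2.png

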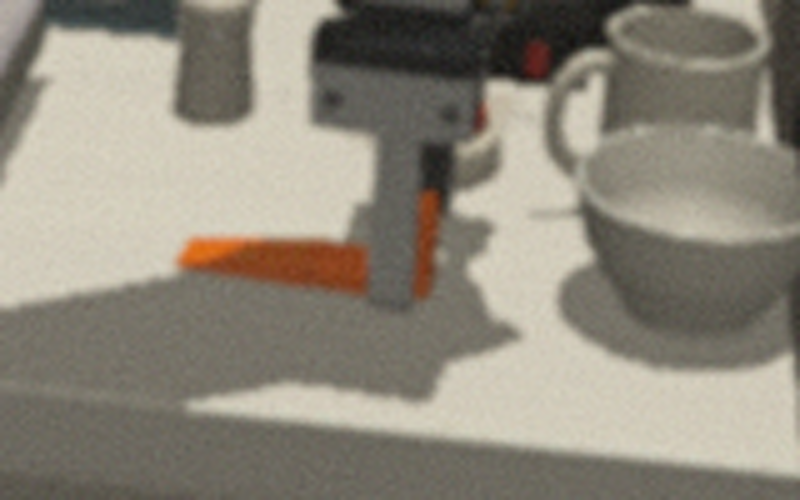

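The fingers straddle the grip at (390-435, 190-300) as intended, so I'll close on it.

Emit:
play_rows(
  increments=[
    [2,-1,2,0,0,0,0],
    [0,0,0,0,0,0,1],
    [0,0,0,0,0,0,1],
    [0,0,0,0,0,0,1],
    [0,0,0,0,0,0,1],
    [0,0,0,0,0,0,1],
    [0,0,0,0,0,0,1],
    [0,0,0,0,0,0,1],
    [0,0,0,0,0,0,1],
  ],
  newtons=20,
)

```text
t: 5.68
eef_pos: [0.579, -0.0226, 0.0323]
eef_rot: [[-0.636, 0.772, -0.0], [0.772, 0.636, -0.0], [-0.0, -0.0, -1.0]]
wrist_force: [0.5, 0.2, 0.1]
grip_width: 0.235
grip_force: 19.8
```

```bash
python3 -c "
from st import *
st()"
```

```text
t 5.67 pos [ 0.579  -0.0226  0.0323] xang 129.47 z [-0. -0. -1.] F [0.54 0.24 0.05] M [-0.01 -0.04 -0.01] w 0.235 g 19.8 q [-0.4   0.55  0.43  1.99 -0.36  0.68  0.94]
```

Emit:
play_rows(
  increments=[
    [0,0,-5,0,0,0,1],
    [0,0,-5,0,0,-2,1],
    [0,0,0,0,0,-2.2,1],
    [0,0,0,0,0,-2.2,1],
    [15,4.6,0,0,0,0,1],
    [15,4.6,0,0,0,0,1],
    [15,4.6,0,0,0,0,1],
    [15,4.6,0,0,0,0,1],
    [15,4.6,0,0,0,0,1],
    [0,0,0,0,0,0,1],
    [0,0,0,0,0,0,1],
  ],
)

```text
t: 7.05
eef_pos: [0.5414, 0.0458, 0.0424]
eef_rot: [[-0.718, 0.696, 0.0], [0.696, 0.718, -0.0], [-0.0, 0.0, -1.0]]
wrist_force: [0.8, 0.1, -1.1]
grip_width: 0.234
grip_force: 19.8
```

```bash
python3 -c "
from st import *
st([.5414,.0459,.0325],135.9)
crop('top',190,180,120,90,6,'top3.png')"
```

```text
t 7.05 pos [0.5414 0.0458 0.0424] xang 135.86 z [ 0. -0. -1.] F [ 0.81  0.09 -1.14] M [-0.05 -0.   -0.01] w 0.234 g 19.8 q [-0.53  0.49  0.41  2.06 -0.31  0.65  0.89]
delta tool mm [0.1 0.  9.9]
turn z deg -0.0384919691681489
```

View pics/top3.png

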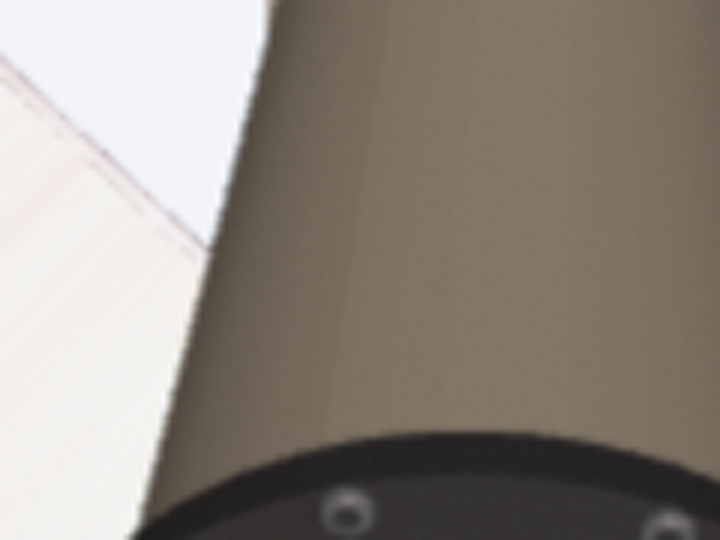

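The top view is blocked by the arm at this point, so I'll use the scene camera from here on. Lowering the shim onto the worktop and checking the contact force.

Emit:
play_rows(
  increments=[
    [0,0,4,0,0,0,1],
    [0,0,4,0,0,0,1],
    [0,0,1,0,0,0,1],
    [0,0,0.7,0,0,0,1],
    [0,0,0,0,0,0,1],
    [0,0,0,0,0,0,1],
  ],
)

```text
t: 7.85
eef_pos: [0.5412, 0.0461, 0.0326]
eef_rot: [[-0.718, 0.696, 0.0], [0.696, 0.718, -0.0], [-0.0, 0.0, -1.0]]
wrist_force: [0.5, 0.2, -0.2]
grip_width: 0.237
grip_force: 19.8
```

```bash
python3 -c "
from st import *
st([.433,.1511,.0325],135.9)
crop('scene',130,165,180,100,4.4,'sc3.png')"
```

```text
t 7.85 pos [0.5412 0.0461 0.0326] xang 135.87 z [ 0. -0. -1.] F [ 0.49  0.18 -0.19] M [-0.05  0.01 -0.03] w 0.237 g 19.8 q [-0.52  0.5   0.4   2.07 -0.32  0.63  0.9 ]
delta tool mm [ 1.508e+02 -0.000e+00  1.000e-01]
turn z deg -0.03489494080292843
```

View pics/sc3.png

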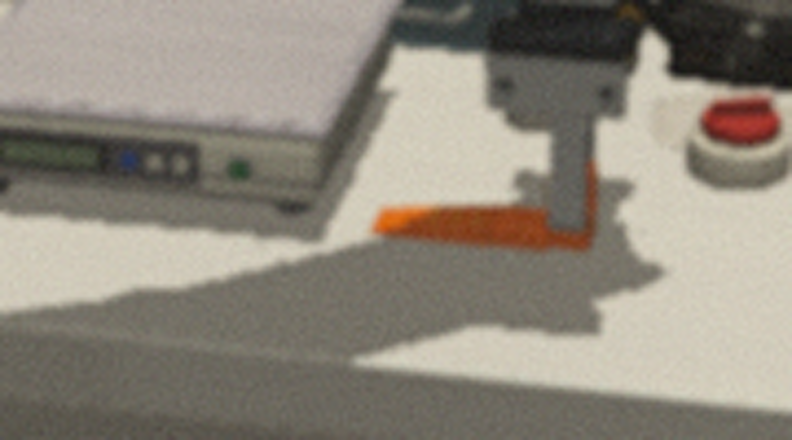

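Shim sits flat with its tip at (378,222), pointing at the stub at (292,207). I'll drop the grip force so it also limits the push, and advance to just short of the earliest possible contact.

Emit:
play_rows(
  increments=[
    [10,0,0,0,0,0,1],
    [10,0,0,0,0,0,1],
    [10,0,0,0,0,0,1],
    [8,0,0,0,0,0,1],
    [0,0,0,0,0,0,1],
    [0,0,0,0,0,0,1],
  ],
  newtons=6,
)

```text
t: 8.65
eef_pos: [0.5141, 0.0725, 0.0326]
eef_rot: [[-0.718, 0.696, 0.0], [0.696, 0.718, -0.0], [-0.0, 0.0, -1.0]]
wrist_force: [0.9, 0.3, -0.6]
grip_width: 0.236
grip_force: 6.0
```

Emit:
play_rows(
  increments=[
    [1,0,0,0,0,0,1],
    [1,0,0,0,0,0,1],
    [1,0,0,0,0,0,1],
    [0,0,0,0,0,0,1],
  ],
)

```text
t: 9.15
eef_pos: [0.5117, 0.0747, 0.0326]
eef_rot: [[-0.718, 0.696, -0.0], [0.696, 0.718, -0.0], [0.0, -0.0, -1.0]]
wrist_force: [-0.3, 0.0, -0.6]
grip_width: 0.233
grip_force: 6.0
```

Emit:
play_rows(
  increments=[
    [1,0,0,0,0,0,1],
    [1,0,0,0,0,0,1],
    [1,0,0,0,0,0,1],
    [0,0,0,0,0,0,1],
  ],
)

```text
t: 9.65
eef_pos: [0.5095, 0.0768, 0.0326]
eef_rot: [[-0.718, 0.696, -0.0], [0.696, 0.718, 0.0], [0.0, -0.0, -1.0]]
wrist_force: [-0.1, -0.2, -1.0]
grip_width: 0.234
grip_force: 6.0
```

Emit:
play_rows(
  increments=[
    [1,0,0,0,0,0,1],
    [1,0,0,0,0,0,1],
    [0,0,0,0,0,0,1],
  ],
)

```text
t: 10.02
eef_pos: [0.5081, 0.0782, 0.0326]
eef_rot: [[-0.718, 0.696, -0.0], [0.696, 0.718, -0.0], [0.0, -0.0, -1.0]]
wrist_force: [-0.0, -0.4, -0.6]
grip_width: 0.238
grip_force: 6.0
```

Emit:
play_rows(
  increments=[
    [1,0,0,0,0,0,1],
    [1,0,0,0,0,0,1],
    [0,0,0,0,0,0,1],
  ],
)

```text
t: 10.4
eef_pos: [0.5067, 0.0796, 0.0326]
eef_rot: [[-0.718, 0.696, -0.0], [0.696, 0.718, 0.0], [0.0, -0.0, -1.0]]
wrist_force: [0.4, 0.2, -1.0]
grip_width: 0.234
grip_force: 6.0
```

Emit:
play_rows(
  increments=[
    [1,0,0,0,0,0,1],
    [1,0,0,0,0,0,1],
    [0,0,0,0,0,0,1],
  ],
)

```text
t: 10.78
eef_pos: [0.5052, 0.081, 0.0326]
eef_rot: [[-0.718, 0.696, -0.0], [0.696, 0.718, -0.0], [0.0, -0.0, -1.0]]
wrist_force: [-0.1, 0.4, -0.9]
grip_width: 0.23
grip_force: 6.0
```

Emit:
play_rows(
  increments=[
    [1,0,0,0,0,0,1],
    [1,0,0,0,0,0,1],
    [0,0,0,0,0,0,1],
  ],
)

```text
t: 11.15
eef_pos: [0.5038, 0.0824, 0.0326]
eef_rot: [[-0.718, 0.696, -0.0], [0.696, 0.718, -0.0], [0.0, -0.0, -1.0]]
wrist_force: [-0.0, 0.2, -1.0]
grip_width: 0.233
grip_force: 6.0
```

Emit:
play_rows(
  increments=[
    [1,0,0,0,0,0,1],
    [1,0,0,0,0,0,1],
    [0,0,0,0,0,0,1],
  ],
)

```text
t: 11.52
eef_pos: [0.5024, 0.0837, 0.0326]
eef_rot: [[-0.718, 0.696, -0.0], [0.696, 0.718, -0.0], [-0.0, -0.0, -1.0]]
wrist_force: [0.8, -0.6, -1.8]
grip_width: 0.234
grip_force: 6.0
```

Emit:
play_rows(
  increments=[
    [0.5,0,0,0,0,0,1],
    [0.5,0,0,0,0,0,1],
    [0,0,0,0,0,0,1],
  ],
)

```text
t: 11.9
eef_pos: [0.502, 0.0842, 0.0327]
eef_rot: [[-0.718, 0.697, 0.001], [0.697, 0.718, -0.0], [-0.0, 0.0, -1.0]]
wrist_force: [2.7, -2.5, -1.3]
grip_width: 0.231
grip_force: 6.0
```

Contact at 3.7 N of push resistance. Holding still to confirm it.

Emit:
play_rows(
  increments=[
    [0,0,0,0,0,0,1],
    [0,0,0,0,0,0,1],
  ],
)

```text
t: 12.15
eef_pos: [0.5019, 0.0843, 0.0326]
eef_rot: [[-0.718, 0.697, 0.0], [0.697, 0.718, -0.0], [-0.0, 0.0, -1.0]]
wrist_force: [3.7, -2.9, -0.7]
grip_width: 0.23
grip_force: 6.0
```

```bash
python3 -c "
from st import *
st([.433,.1511,.0325],135.9)"
```

```text
t 12.15 pos [0.5019 0.0843 0.0326] xang 135.85 z [ 0. -0. -1.] F [ 3.67 -2.87 -0.69] M [-0.8  -0.71  0.01] w 0.23 g 6.0 q [-0.63  0.46  0.41  2.14 -0.32  0.6   0.81]
delta tool mm [96.  -0.   0.1]
turn z deg -0.04786804494074204
```

Push is 4.6 N and steady, about 4.9 mm gap, so it's snug. Releasing and lifting clear.

Emit:
play_rows(
  increments=[
    [0,0,0,0,0,0,0.5],
    [0,0,0,0,0,0,0.5],
    [0,0,0,0,0,0,0.5],
    [0,0,0,0,0,0,0.5],
    [0,0,-10,0,0,0,0.5],
    [0,0,-25,0,0,0,0.5],
    [0,0,-30,0,0,0,0.5],
    [0,0,-30,0,0,0,0.5],
    [0,0,0,0,0,0,1],
    [0,0,0,0,0,0,1],
    [0,0,0,0,0,0,1],
    [0,0,0,0,0,0,1],
    [0,0,0,0,0,0,1],
  ],
)

```text
t: 13.78
eef_pos: [0.5016, 0.0843, 0.1272]
eef_rot: [[-0.718, 0.696, -0.001], [0.696, 0.718, -0.0], [0.0, -0.001, -1.0]]
wrist_force: [1.1, -0.0, -0.4]
grip_width: 0.018
grip_force: 0.0
```

```bash
python3 -c "
from st import *
st([.433,.1511,.083],135.9)
crop('scene',130,165,180,100,4.4,'sc4.png')"
```

```text
t 13.78 pos [0.5016 0.0843 0.1272] xang 135.86 z [-0.001 -0.    -1.   ] F [ 1.14 -0.05 -0.38] M [-0.04 -0.03 -0.02] w 0.018 g 0.0 q [-0.71  0.3   0.5   2.09 -0.2   0.8   0.71]
delta tool mm [95.8  0.2 44.3]
turn z deg -0.04248422371813376
```

View pics/sc4.png

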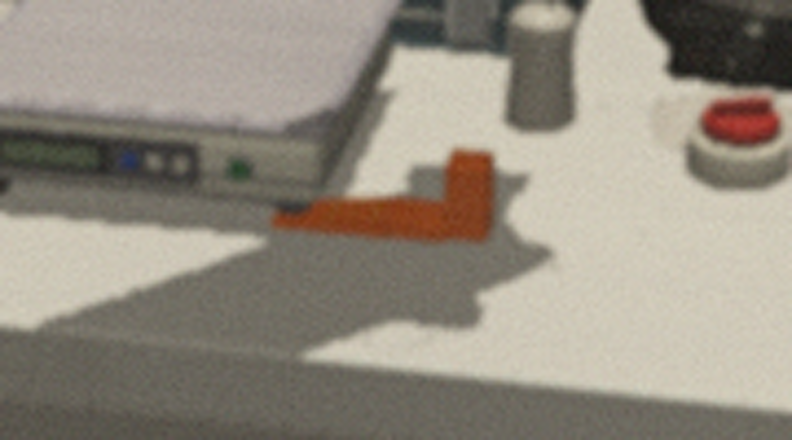

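The shim stands alone with its tip at (275,220) under the stub at (290,207), and the scale has not moved. Now going over the platter corner.

Emit:
play_rows(
  increments=[
    [16,0,0,0,0,0,1],
    [20,0,0,0,0,0,1],
    [20,0,0,0,0,0,1],
    [20,0,0,0,0,0,1],
    [20,0,0,0,0,0,1],
    [0,0,15,0,0,0,1],
    [0,0,15,0,0,0,1],
    [0,0,9,0,0,0,1],
    [0,0,0,0,0,0,1],
    [0,0,0,0,0,0,1],
  ],
)

```text
t: 15.08
eef_pos: [0.4331, 0.1509, 0.0886]
eef_rot: [[-0.717, 0.697, -0.0], [0.697, 0.717, -0.0], [-0.0, -0.0, -1.0]]
wrist_force: [-0.6, 0.3, 0.5]
grip_width: 0.006
grip_force: 0.0
```

```bash
python3 -c "
from st import *
st([.433,.1511,.083],135.9)"
```

```text
t 15.07 pos [0.4331 0.1509 0.0886] xang 135.82 z [-0. -0. -1.] F [-0.62  0.28  0.47] M [-0.07  0.04 -0.07] w 0.006 g 0.0 q [-0.87  0.28  0.45  2.22 -0.2   0.67  0.52]
delta tool mm [0.2 0.1 5.6]
turn z deg -0.0806362720128675
```

Emit:
play_rows(
  increments=[
    [0,0,2,0,0,0,1],
    [0,0,1.5,0,0,0,1],
    [0,0,1,0,0,0,1],
    [0,0,0.6,0,0,0,1],
    [0,0,0,0,0,0,1],
  ],
)

```text
t: 15.7
eef_pos: [0.4328, 0.1512, 0.0834]
eef_rot: [[-0.718, 0.696, -0.0], [0.696, 0.718, -0.0], [0.0, -0.0, -1.0]]
wrist_force: [1.1, 0.0, -0.5]
grip_width: 0.009
grip_force: 0.0
```

Emit:
play_rows(
  increments=[
    [0,0,0.5,0,0,0,1],
    [0,0,0,0,0,0,1],
  ],
)

```text
t: 15.95
eef_pos: [0.4329, 0.1513, 0.083]
eef_rot: [[-0.718, 0.696, 0.0], [0.696, 0.718, 0.0], [-0.0, 0.0, -1.0]]
wrist_force: [-0.3, -0.0, 1.3]
grip_width: 0.003
grip_force: 0.3
```

Emit:
play_rows(
  increments=[
    [0,0,0.5,0,0,0,1],
    [0,0,0,0,0,0,1],
  ],
)

```text
t: 16.2
eef_pos: [0.4329, 0.1513, 0.0825]
eef_rot: [[-0.718, 0.696, 0.0], [0.696, 0.718, 0.0], [-0.0, 0.0, -1.0]]
wrist_force: [-0.9, 0.2, 3.4]
grip_width: 0.005
grip_force: 1.6
```

Emit:
play_rows(
  increments=[
    [0,0,0.4,0,0,0,1],
    [0,0,0,0,0,0,1],
  ],
)

```text
t: 16.45
eef_pos: [0.4329, 0.1512, 0.0821]
eef_rot: [[-0.718, 0.696, 0.0], [0.696, 0.718, 0.0], [0.0, 0.0, -1.0]]
wrist_force: [-1.1, -0.8, 4.3]
grip_width: 0.005
grip_force: 2.5
```

Emit:
play_rows(
  increments=[
    [0,0,0.3,0,0,0,1],
    [0,0,0,0,0,0,1],
    [0,0,0,0,0,0,1],
  ],
)

```text
t: 16.82
eef_pos: [0.4328, 0.1512, 0.0819]
eef_rot: [[-0.718, 0.696, -0.0], [0.696, 0.718, 0.0], [0.0, 0.0, -1.0]]
wrist_force: [-1.6, -0.5, 6.2]
grip_width: 0.009
grip_force: 3.1
```

6.2 N for about 1.2 mm, rising in a straight line with no give at 3 N, so that is only the platter's own compliance and the foot is carried. I'll hold briefly, then retreat.

Emit:
play_rows(
  increments=[
    [0,0,0,0,0,0,1],
    [0,0,0,0,0,0,1],
    [0,0,0,0,0,0,1],
    [0,0,0,0,0,0,1],
  ],
)

```text
t: 17.32
eef_pos: [0.4329, 0.1512, 0.0819]
eef_rot: [[-0.718, 0.696, -0.0], [0.696, 0.718, 0.0], [0.0, 0.0, -1.0]]
wrist_force: [-1.2, -1.6, 6.2]
grip_width: 0.007
grip_force: 3.1
```

Emit:
play_rows(
  increments=[
    [0,0,-2,0,0,0,1],
    [0,0,-10,0,0,0,1],
    [0,0,-30,0,0,0,1],
    [0,0,-30,0,0,0,1],
    [0,0,-30,0,0,0,1],
    [0,0,0,0,0,0,1],
    [0,0,0,0,0,0,1],
    [0,0,0,0,0,0,1],
  ],
)

```text
t: 18.32
eef_pos: [0.4324, 0.151, 0.1831]
eef_rot: [[-0.718, 0.696, -0.001], [0.696, 0.718, -0.001], [0.0, -0.001, -1.0]]
wrist_force: [-0.4, -0.5, 0.6]
grip_width: 0.004
grip_force: 0.0
```

```bash
python3 -c "
from st import *
st()
crop('scene',110,140,200,120,4,'sc5.png')"
```

```text
t 18.32 pos [0.4324 0.151  0.1831] xang 135.87 z [-0.001 -0.001 -1.   ] F [-0.37 -0.48  0.58] M [-0.    0.03 -0.  ] w 0.004 g 0.0 q [-0.94  0.12  0.5   2.14 -0.07  0.9   0.4 ]
```

View pics/sc5.png

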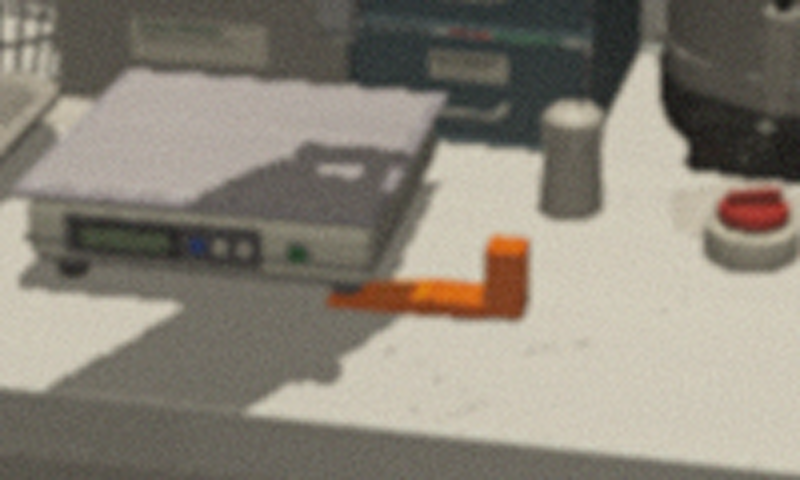

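The platter corners sit on the same pixels as in the first view, (15,190), (375,220) and (447,95). The shim is still under the stub at (347,288), and the robot is touching nothing.

```bash
python3 -c "
from workcell import manip
print(manip.job_done())"
```

```text
the job is handed in; nothing more can be done
None
```

The shim is snug under the bare foot (about 4.6 N push when it seated) and released there; a 6.2 N press moved the platter corner about 1.2 mm, roughly the platter's own give, with no sinking at the foot, and the job is handed in.

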